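# Index the capping turret to the brown jar

### The job

Bring the low, wide brown jar with the cream lid under the spindle of the capping stand: pull up the black plunger knob, swing the turret round by it until the jar's cup is under the spindle, and let the plunger drop fully home in that notch. The jar stays upright in its cup all the while.

Things in the scene. Friction and masses are not known exactly. Their poses are not given: they have to be found in the camera images.
- stand: Fixed capping stand, grey base plate 290 mm wide. Origin at table level on the turret's upright axis; x points to the spindle, whose centre line is at x=72, y=0 mm (tip 120 mm up, column behind it 216 mm tall). The plunger arm is on the -x side, over a sector with three notches on a 115 mm circle: at -x and 60 degrees either side; flared, they draw the pin in from 12 mm either side.
- turret (a joint): Angle of the turret on the stand, rad, counterclockwise from above; starts at 0 (middle notch); outer notches at +1.047 and -1.047, stops at 1.15. It has three cups 72 mm from its axis, 60 degrees apart, floor 40 mm and rim 48 mm above the table; the middle one, opposite the arm, starts under the spindle. Light friction, stays where left.
- plunger_knob (a point): Middle of the grip of the black plunger knob, an upright cylinder 28 mm across and 37 mm tall at the end of the turret's arm, 115 mm from the axis. With the plunger home this point is 88 mm above the table, the knob's underside 68 mm, its top 105 mm; a 22 mm wide guide barrel below it ends at 62 mm. It moves with turret and plunger.
- plunger (a joint): Height of the sprung plunger, m: 0 = fully home in a notch, 0.026 = pulled up to its stop. It clears the notches above 0.018 and stands at 0.018 when its pin rests on the sector between notches. A spring pulls it down with 3 N at home, 6 N at the stop; it weighs 80 g.
- resin_jar: Low, wide brown jar with a cream lid, 54 mm across, 32 mm tall, loose in one of the two side cups (58 mm wide inside), on the stand's +y or -y side; the other side cup has a white-capped vial, the middle one a tiny black-capped pot. Origin at the centre of its underside, z up. From the +y cup it comes under the spindle at turret -1.047, from the -y cup at +1.047.
Mind the look-alikes: they are no part of the job. What is shaped like the resin_jar but blue, purple or red is not meant.

How it is judged:
By the outcome, as a careful person would: the job done as asked, in the order asked, and still so for the second after the job is handed in, with the robot touching nothing.
It also fails if it takes over 38 s, if anything falls off the work surface, if the arm or the gripper's body presses on something with over 40 N, if the wrist force passes 120 N, or if a joint passes its speed limit or range.

### The arm

A 6-joint arm with a two-finger parallel gripper is mounted at the origin on a cart in front of the work surface, level with it; the furniture and walls round the work are solid. World frame = base frame: x ahead of the robot, y to its left, z up, the work surface at z = 0. Lengths are in m, angles in rad, forces in N, time in s.
With the tool pointing down it reaches from about 0.375 to 0.9 m from the base axis. Payload 3.1 kg.
Tool frame: the origin (TCP) lies at the very end of the fingers, on their centre line; the grasp point (between the pads) lies 19 mm behind it; z points along the fingers, y is the direction in which the jaws open and shut (so a half turn about z gives the same grasp; the last joint's range is limited). The gripper opens to 85 mm and grips with 20 to 120 N. Pads are 22 mm wide; open, the fingers measure 114 mm over their backs; the gripper's body (76 mm by 85 mm) begins 54 mm behind the grasp point. The pads swing forward as they close: fully open they stand 13 mm farther back than shut.
Start: joints at [-1.298, 0.527, 1.433, -0, 1.181, -0.178], TCP at [0.273, -0.562, 0.231] pointing down, gripper open.
Joint ranges: [-3.08, 3.08], [-0.75, 2.2], [0.22, 2.44], [-1.43, 4.57], [0, 2.65], [-2.85, 2.85]. Speed limits (rad/s): [2.79, 2.79, 3.14, 3.14, 3.14, 3.14].

### API

Orientations are given as a unit quaternion [x, y, z, w].
In Python, from station import manip gives the robot as it stands. The module is installed in compiled form; this text tells all that it offers.
- The arm moves only by the tool send_rows, never from a script. Its argument "commands" is a list of rows, each an object with "delta_pos": the shift along the world's x, y, z in cm, a list of three; "yaw": the turn about the world's z in rad. A call has 1 to 10 rows; each row shifts and turns the pose as measured when the row begins; what a row does not reach is not made up. A row lasts 1/8 s, in which the tool goes at most 62.5 mm and 10.7 degrees, less where a joint would pass 70% of its speed; a pose out of reach is approached as far as the arm can. A call is refused whole if a number of a shift passes 6.25 or a number of a turn 0.188, either way. A call with a gripper value outside its range is refused whole. "grip" is the closure, from -1 (fully open) to 1 (shut), set as the call begins (left out, the last holds). The fingers move at their own pace and stop on an object; "force" is the grip in N (left out, the last holds). Time passes only in rows, so rows that do not move let the fingers close. It gives the time, the measured TCP pose, the force and the opening at its end, in the units of the state.
- manip.sense(): the state, without advancing time (a new reading comes with each control period).
- manip.snapshot(name): name is "scene" or "side" or "wrist"; returns the picture (400x640x3 uint8, blue, green, red); there is no depth.
- manip.get_calibration(name): a dict with "fx", "fy", "cx", "cy" (pixels), "dist_coeffs" ([k1, k2, p1, p2, k3] as OpenCV has them; the pictures are not rectified), "world_to_cam" (4x4, takes a point from world to camera coordinates); the wrist camera has in their place "mount" (4x4, takes a point from camera to tool coordinates, whose origin is the TCP and whose axes are the flange's). Camera axes: x right, y down, z forward; pixel columns grow to the right and rows downward; lengths in m; the calibration is good to about 2 mm. A picture is of the moment at which its call begins: read the wrist's pose just before it. get_calibration takes no time and is no camera call.
- manip.sign_off(): hands the job in, once; it reports no verdict.
The state is a dict: "t": time; "q": joint angles; "qd": joint speeds; "tau": joint torques, N m; "tcp_pos": TCP position; "tool_rot": TCP orientation; "force": force on the tool from outside, world axes, zero at the start; "ft_torque": the same for the moment, N m; "finger_gap": opening from 0.0 (shut) to 1.0 (fully open).
Only numpy, scipy, OpenCV 4.12 (cv2) and the standard library are available. Lean on these libraries where they do the work, as an engineer would, in place of code of your own. Each camera call takes 0.05 s, during which the arm holds its last target. There are 200 camera calls.

## Working session

There is one attempt and no reset: what is moved stays moved. The work goes in short steps, Python scripts to look and compute and a tool call to move; the robot and the scene stay as the last step left them, time stands still between calls to the robot, and variables do not carry over. Pictures are saved under pics/ and viewed, about 8 in all and at most 12, crops included, and the job is handed in when it is done.

Besides the shell and the picture viewer there is one more tool, called after ">>>" by a JSON object that holds its "name" and its "arguments". send_rows: Moves the arm, as the interface text tells. Its arguments: {"type":"object","properties":{"commands":{"type":"array","items":{"type":"object","properties":{"delta_pos":{"type":"array","items":{"type":"number"}},"yaw":{"type":"number"}}}},"grip":{"type":"number"},"force":{"type":"number"}},"required":["commands"]}

```bash
mkdir -p pics; python3 - <<'E'
from station import manip
import cv2,numpy as np
for n in("scene","side"):
    cv2.imwrite(f"pics/{n}0.png",manip.snapshot(n))
    c=manip.get_calibration(n);print(n,c['fx'],c['dist_coeffs']);W=np.array(c['world_to_cam']);print(-W[:3,:3].T@W[:3,3],W[2,:3])
print(manip.sense())
E
```

```text
scene 505.61773204003646 [-0.13858345  0.          0.          0.          0.        ]
[-0.02430831  0.63322384  0.45753209] [ 0.70922547 -0.58668273 -0.39089974]
side 421.18300733272656 [-0.06357451  0.          0.          0.          0.        ]
[ 0.57770314 -0.53984476  0.62461325] [ 0.03726968  0.76131493 -0.64731024]
{'t': 0.1, 'q': array([-1.29750109e+00,  5.28416032e-01,  1.43380999e+00,  4.76555535e-05,
        1.18142689e+00, -1.78501238e-01]), 'qd': array([ 0.00042763, -0.00111953, -0.00329651,  0.00222375,  0.00080573,
        0.00206048]), 'tau': array([-5.22901837e-05, -4.43304026e+01, -1.78586751e+01, -1.46576363e-04,
        3.85043764e-03, -1.59597835e-05]), 'tcp_pos': array([ 0.27271821, -0.56161683,  0.23039379]), 'tool_rot': array([ 9.74594824e-01,  2.23972915e-01, -2.67966063e-05, -1.03001652e-03]), 'force': array([-0.03345774, -0.29765299, -0.72577766]), 'ft_torque': array([-0.00135904, -0.00362111,  0.03374724]), 'finger_gap': 0.9987712911341226}
```

View pics/scene0.png

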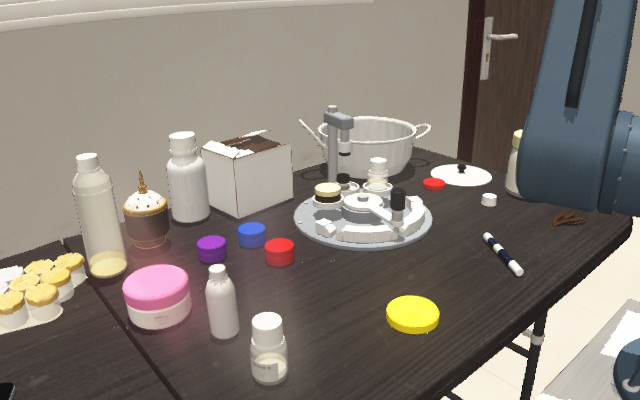

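View pics/side0.png

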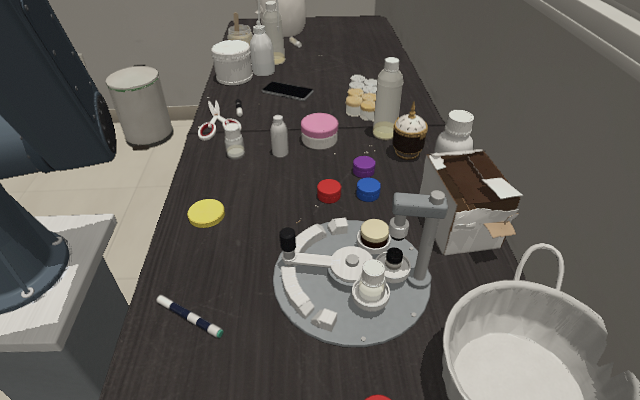

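Side view: brown jar with cream lid at (375,235), in the far (+y) cup. The look-alikes are blue (368,189), purple (364,167) and red (329,191), all loose on the table. There is also a red one at (377,398), and in the scene view at (433,184). The white vial is at (372,285) and the black-capped pot at (394,262). I choose the jar at (375,235), so the target is turret -1.047. One close crop will confirm this.

```bash
python3 - <<'E'
import cv2,numpy as np
a=cv2.imread('pics/scene0.png')[95:255,285:445];b=cv2.imread('pics/side0.png')[185:345,270:450]
a=cv2.resize(a,None,fx=2.3,fy=2.3*1.0,interpolation=2);b=cv2.resize(b,None,fx=2.3,fy=2.3,interpolation=2)
cv2.imwrite('pics/crop.png',np.hstack([a,b]))
E
```

```text
(no output)
```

View pics/crop.png

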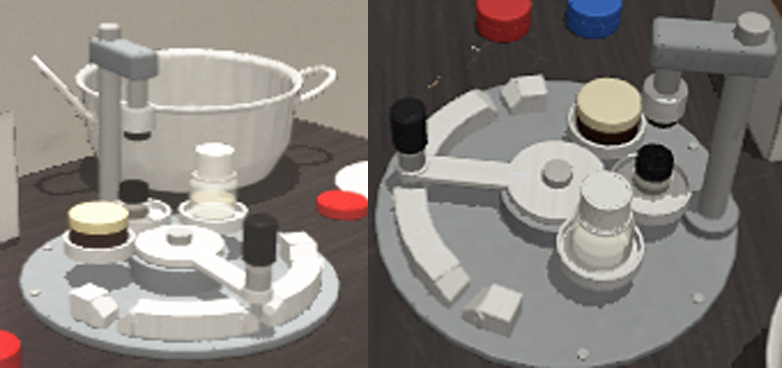

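```bash
cat > h.py <<'E'
import numpy as np,cv2
from station import manip
def proj(n,P):
    c=manip.get_calibration(n);W=np.array(c['world_to_cam'])
    K=np.array([[c['fx'],0,c['cx']],[0,c['fy'],c['cy']],[0,0,1]])
    return cv2.projectPoints(np.array(P,float).reshape(-1,1,3),cv2.Rodrigues(W[:3,:3])[0],W[:3,3],K,np.array(c['dist_coeffs']))[0].reshape(-1,2)
E
python3 - <<'E'
from h import *
from scipy.optimize import least_squares
C,S=np.cos(np.pi/3),np.sin(np.pi/3)
P=np.array([[-.115,0,.0865],[.072*C,.072*S,.072],[.072,0,.121]])
o={'side':[(287.8,239.3),(374.8,228.0),(398.7,236)],'scene':[(398,199.3),(327.6,187.2),(345,154)]}
def w(p):
    R=np.array([[np.cos(p[2]),-np.sin(p[2]),0],[np.sin(p[2]),np.cos(p[2]),0],[0,0,1]]);return P@R.T+[p[0],p[1],0]
f=lambda p:np.concatenate([(proj(n,w(p))-o[n]).ravel() for n in o])
r=least_squares(f,[.6,-.1,0]);print(r.x,r.fun.round(1).reshape(-1,2));print(w(r.x))
s=manip.sense();print(s['tcp_pos'],s['t'])
print(manip.get_calibration('wrist')['mount'])
E
```

```text
[ 0.65622051 -0.0477845  -0.18810157] [[ 0.3 -0.3]
 [ 0.5 -0.2]
 [-0.8 -0.7]
 [ 0.2 -0.8]
 [ 0.7 -0.9]
 [-0.  -0.2]]
[[ 0.54324899 -0.02628016  0.0865    ]
 [ 0.70324531  0.00673767  0.072     ]
 [ 0.7269505  -0.06124809  0.121     ]]
[ 0.27271821 -0.56161683  0.23039379] 0.1
[[ 8.50746366e-04 -9.58246388e-01 -2.85942539e-01  7.15890782e-02]
 [ 9.99999566e-01  9.23860907e-04 -1.20794832e-04  5.69018512e-04]
 [ 3.79922346e-04 -2.85942313e-01  9.58246758e-01 -1.43199420e-01]
 [ 0.00000000e+00  0.00000000e+00  0.00000000e+00  1.00000000e+00]]
```

The fit is good to under 1 px. The stand axis is at (0.656,-0.048), its yaw is -0.188, and the knob is at (0.543,-0.026). The brown jar is in the +y cup, so the turret goes to -1.047. I'll approach above the knob with the jaws tangential to the arc (tool x yaw 2.954, a turn of +2.50).

>>> {"name": "send_rows", "arguments": {"commands": [{"delta_pos": [1.8, 3.6, 0], "yaw": 0.167}, {"delta_pos": [1.8, 3.6, 0], "yaw": 0.167}, {"delta_pos": [1.8, 3.6, 0], "yaw": 0.167}, {"delta_pos": [1.8, 3.6, 0], "yaw": 0.167}, {"delta_pos": [1.8, 3.6, 0], "yaw": 0.167}, {"delta_pos": [1.8, 3.6, 0], "yaw": 0.167}, {"delta_pos": [1.8, 3.6, 0], "yaw": 0.167}, {"delta_pos": [1.8, 3.6, 0], "yaw": 0.167}, {"delta_pos": [1.8, 3.6, 0], "yaw": 0.167}, {"delta_pos": [1.8, 3.6, 0], "yaw": 0.167}], "grip": -1}}

```text
t: 1.35
tcp_pos: [0.454, -0.1913, 0.2264]
tool_rot: [0.467, 0.884, -0.001, -0.003]
force: [0.5, 0.3, -0.2]
finger_gap: 1.002
```

>>> {"name": "send_rows", "arguments": {"commands": [{"delta_pos": [1.8, 3.3, 0], "yaw": 0.16}, {"delta_pos": [1.8, 3.3, 0], "yaw": 0.16}, {"delta_pos": [1.8, 3.3, 0], "yaw": 0.16}, {"delta_pos": [1.8, 3.3, 0], "yaw": 0.16}, {"delta_pos": [1.8, 3.3, 0], "yaw": 0.16}, {"delta_pos": [0, 0, 0]}]}}

```text
validation failed for argument at $.co...
```

```bash
python3 - <<'E'
from h import *
s=manip.sense();q=s['tool_rot'];print(s['tcp_pos'],2*np.arctan2(q[1],q[0]),s['q'])
img=manip.snapshot('wrist')
from scipy.spatial.transform import Rotation as R
c=manip.get_calibration('wrist');M=np.array(c['mount'])
T=np.eye(4);T[:3,:3]=R.from_quat(q).as_matrix();T[:3,3]=s['tcp_pos'];W=np.linalg.inv(T@M)
K=np.array([[c['fx'],0,c['cx']],[0,c['fy'],c['cy']],[0,0,1]])
for P in ([.5432,-.0263,.105],[.6562,-.0478,.065]):
  u=cv2.projectPoints(np.array([[P]]),cv2.Rodrigues(W[:3,:3])[0],W[:3,3],K,np.array(c['dist_coeffs']))[0].ravel();print(u)
  cv2.drawMarker(img,tuple(int(round(x)) for x in u),(0,255,0),1,14,1)
cv2.imwrite('pics/w1.png',img)
E
```

```text
[ 0.45399874 -0.19131216  0.22639935] 2.170474680448939 [-0.62417738  0.36007881  1.75849554 -0.00357329  1.02957011 -1.22200478]
[505.53069036  98.37574183]
[542.34139424 178.94652563]
```

View pics/w1.png

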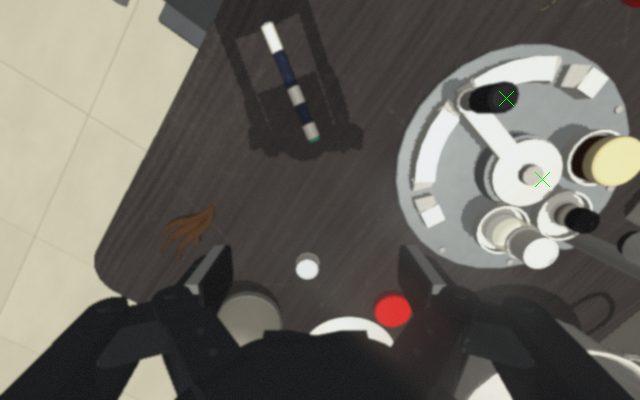

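The call was refused because every row needs a yaw. The wrist picture shows the knob top at about (507,97), within 2 px of the predicted (505.5,98.4). I'll continue.

>>> {"name": "send_rows", "arguments": {"commands": [{"delta_pos": [1.8, 3.3, 0], "yaw": 0.16}, {"delta_pos": [1.8, 3.3, 0], "yaw": 0.16}, {"delta_pos": [1.8, 3.3, 0], "yaw": 0.16}, {"delta_pos": [1.8, 3.3, 0], "yaw": 0.16}, {"delta_pos": [1.8, 3.3, 0], "yaw": 0.16}, {"delta_pos": [0, 0, 0], "yaw": 0}]}}

```text
t: 2.15
tcp_pos: [0.5465, -0.0156, 0.2245]
tool_rot: [0.07, 0.998, -0.001, -0.006]
force: [-0.1, -0.3, -0.8]
finger_gap: 0.996
```

```bash
python3 - <<'E'
from h import *
s=manip.sense();q=s['tool_rot'];print(s['tcp_pos'],2*np.arctan2(q[1],q[0]),s['t'])
img=manip.snapshot('wrist')
from scipy.spatial.transform import Rotation as R
c=manip.get_calibration('wrist');M=np.array(c['mount'])
T=np.eye(4);T[:3,:3]=R.from_quat(q).as_matrix();T[:3,3]=s['tcp_pos'];W=np.linalg.inv(T@M)
K=np.array([[c['fx'],0,c['cx']],[0,c['fy'],c['cy']],[0,0,1]])
for P in ([.5432,-.0263,.105],[.6562,-.0478,.065]):
  u=cv2.projectPoints(np.array([[P]]),cv2.Rodrigues(W[:3,:3])[0],W[:3,3],K,np.array(c['dist_coeffs']))[0].ravel();print(u)
  cv2.drawMarker(img,tuple(int(round(x)) for x in u),(0,255,0),1,14,1)
cv2.imwrite('pics/w2.png',img)
E
```

```text
[ 0.54650101 -0.01561968  0.22452828] 3.001920978842516 2.15
[304.97783069 192.09814765]
[302.48233254 274.8067502 ]
```

View pics/w2.png

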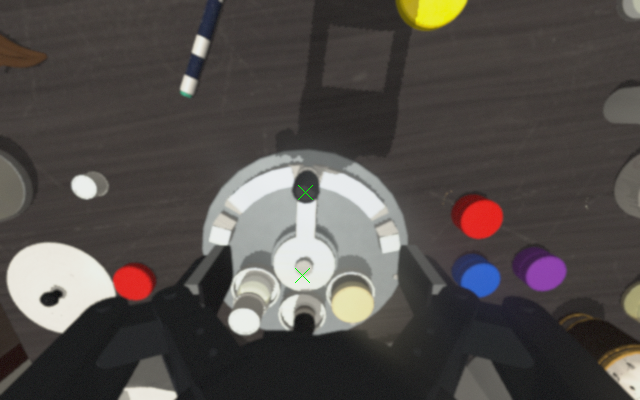

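The knob is at (306,188), 4 px from the prediction (1–2 mm). I'll correct laterally and descend with the jaws open.

>>> {"name": "send_rows", "arguments": {"commands": [{"delta_pos": [-0.4, -1.1, -1.0], "yaw": -0.048}, {"delta_pos": [0, 0, -2.5], "yaw": 0}, {"delta_pos": [0, 0, -2.5], "yaw": 0}, {"delta_pos": [0, 0, -2.5], "yaw": 0}, {"delta_pos": [0, 0, -2.5], "yaw": 0}, {"delta_pos": [0, 0, 0], "yaw": 0}]}}

```text
t: 2.95
tcp_pos: [0.5356, -0.038, 0.1087]
tool_rot: [0.108, 0.994, -0.002, -0.009]
force: [-0.5, 0.3, -0.4]
finger_gap: 1.0
```

>>> {"name": "send_rows", "arguments": {"commands": [{"delta_pos": [0.7, 1.1, 0], "yaw": 0.03}, {"delta_pos": [0, 0, 0], "yaw": 0}, {"delta_pos": [0, 0, 0], "yaw": 0}]}}

```text
t: 3.32
tcp_pos: [0.5441, -0.0282, 0.1108]
tool_rot: [0.094, 0.996, -0.003, -0.007]
force: [-0.6, 0.3, 0.1]
finger_gap: 0.999
```

>>> {"name": "send_rows", "arguments": {"commands": [{"delta_pos": [-0.1, 0.15, -1.8], "yaw": 0}, {"delta_pos": [0, 0, -1.8], "yaw": 0}, {"delta_pos": [0, 0, 0], "yaw": 0}, {"delta_pos": [0, 0, 0], "yaw": 0}]}}

```text
t: 3.82
tcp_pos: [0.5455, -0.0267, 0.0774]
tool_rot: [0.094, 0.996, -0.003, -0.004]
force: [-0.9, -0.3, -1.0]
finger_gap: 1.004
```

>>> {"name": "send_rows", "arguments": {"commands": [{"delta_pos": [-0.2, 0, -0.5], "yaw": 0}, {"delta_pos": [0, 0, 0], "yaw": 0}, {"delta_pos": [0, 0, 0], "yaw": 0}]}}

```text
t: 4.2
tcp_pos: [0.5442, -0.0269, 0.0737]
tool_rot: [0.094, 0.996, -0.004, -0.002]
force: [-0.3, 0.2, 0.9]
finger_gap: 1.003
```

>>> {"name": "send_rows", "arguments": {"commands": [{"delta_pos": [0, 0, 0], "yaw": 0}, {"delta_pos": [0, 0, 0], "yaw": 0}, {"delta_pos": [0, 0, 0], "yaw": 0}, {"delta_pos": [0, 0, 0], "yaw": 0}, {"delta_pos": [0, 0, 0], "yaw": 0}, {"delta_pos": [0, 0, 0], "yaw": 0}], "grip": 1, "force": 40}}

```text
t: 4.95
tcp_pos: [0.5445, -0.0266, 0.0742]
tool_rot: [0.094, 0.996, -0.003, -0.002]
force: [0.2, 0.9, 0.5]
finger_gap: 0.313
```

Gap 0.313 is about 27 mm, so the knob is gripped. Next, lift about 22 mm.

>>> {"name": "send_rows", "arguments": {"commands": [{"delta_pos": [0, 0, 1.1], "yaw": 0}, {"delta_pos": [0, 0, 1.0], "yaw": 0}, {"delta_pos": [0, 0, 0], "yaw": 0}, {"delta_pos": [0, 0, 0], "yaw": 0}]}}

```text
t: 5.45
tcp_pos: [0.5444, -0.0267, 0.0952]
tool_rot: [0.094, 0.996, -0.003, -0.002]
force: [1.7, 0.9, -5.0]
finger_gap: 0.315
```

Lifted 21 mm, with the spring load of about 5.5 N as expected. Now the clockwise arc in short chunks.

>>> {"name": "send_rows", "arguments": {"commands": [{"delta_pos": [0.13, 0.59, 0.05], "yaw": -0.052}, {"delta_pos": [0.16, 0.58, 0.05], "yaw": -0.052}, {"delta_pos": [0.19, 0.57, 0], "yaw": -0.052}, {"delta_pos": [0.22, 0.56, 0], "yaw": -0.052}, {"delta_pos": [0.25, 0.55, 0], "yaw": -0.052}]}}

```text
t: 6.08
tcp_pos: [0.5533, 0.0017, 0.0944]
tool_rot: [0.225, 0.974, -0.004, -0.003]
force: [1.3, 0.3, -6.0]
finger_gap: 0.312
```

```bash
cat > st.py <<'E'
from h import *
s=manip.sense();q=s['tool_rot'];d=s['tcp_pos'][:2]-[.6562,-.0478]
print(s['t'],s['tcp_pos'].round(4),'phi',np.arctan2(d[1],d[0]).round(3),'r',np.hypot(*d).round(4),'yaw',(2*np.arctan2(q[1],q[0])).round(3),'F',s['force'].round(1),'T',s['ft_torque'].round(2),s['finger_gap'].round(3))
E
python3 st.py
```

```text
Traceback (most recent call last):
  File "st.py", line 3, in <module>
    print(s['t'],s['tcp_pos'].round(4),'phi',np.arctan2(d[1],d[0]).round(3),'r',np.hypot(*d).round(4),'yaw',(2*np.arctan2(q[1],q[0])).round(3),'F',s['force'].round(1),'T',s['ft_torque'].round(2),s['finger_gap'].round(3))
                                                                                                                                                                                                   ^^^^^^^^^^^^^^^^^^^^^
AttributeError: 'float' object has no attribute 'round'
```

>>> {"name": "send_rows", "arguments": {"commands": [{"delta_pos": [0.28, 0.54, 0.1], "yaw": -0.052}, {"delta_pos": [0.3, 0.52, 0.05], "yaw": -0.052}, {"delta_pos": [0.33, 0.51, 0.02], "yaw": -0.052}, {"delta_pos": [0.36, 0.49, 0.02], "yaw": -0.052}, {"delta_pos": [0.38, 0.47, 0.02], "yaw": -0.052}]}}

```text
t: 6.7
tcp_pos: [0.5695, 0.027, 0.0943]
tool_rot: [0.353, 0.936, -0.004, -0.005]
force: [0.5, -1.9, -5.4]
finger_gap: 0.311
```

```bash
sed -i "s/s\['finger_gap'\].round(3)/s['finger_gap']/" st.py; python3 st.py
```

```text
6.7 [0.5695 0.027  0.0943] phi 2.43 r 0.1145 yaw 2.421 F [ 0.5 -1.9 -5.4] T [ 0.08 -0.46  0.11] 0.3108674620338018
```

>>> {"name": "send_rows", "arguments": {"commands": [{"delta_pos": [0.41, 0.45, 0.1], "yaw": -0.052}, {"delta_pos": [0.43, 0.43, 0.1], "yaw": -0.052}, {"delta_pos": [0.45, 0.4, 0.08], "yaw": -0.052}, {"delta_pos": [0.47, 0.38, 0.08], "yaw": -0.052}, {"delta_pos": [0.49, 0.35, 0.05], "yaw": -0.052}]}}

```text
t: 7.32
tcp_pos: [0.5916, 0.047, 0.0958]
tool_rot: [0.474, 0.881, -0.005, -0.006]
force: [0.9, -0.1, -6.0]
finger_gap: 0.314
```

```bash
python3 st.py
```

```text
7.325 [0.5916 0.047  0.0958] phi 2.169 r 0.1147 yaw 2.155 F [ 0.9 -0.1 -6. ] T [ 0.15 -0.58  0.09] 0.3139169001153813
```

>>> {"name": "send_rows", "arguments": {"commands": [{"delta_pos": [0.51, 0.33, 0.06], "yaw": -0.05}, {"delta_pos": [0.52, 0.3, 0.06], "yaw": -0.05}, {"delta_pos": [0.54, 0.27, 0.05], "yaw": -0.05}, {"delta_pos": [0.55, 0.24, 0.03], "yaw": -0.05}, {"delta_pos": [0.5, 0.19, 0.03], "yaw": -0.045}, {"delta_pos": [0, 0, 0], "yaw": 0}, {"delta_pos": [0, 0, 0], "yaw": 0}]}}

```text
t: 8.2
tcp_pos: [0.6168, 0.06, 0.0937]
tool_rot: [0.579, 0.815, -0.005, -0.007]
force: [1.0, -0.1, -5.8]
finger_gap: 0.314
```

```bash
python3 st.py
```

```text
8.2 [0.6168 0.06   0.0937] phi 1.921 r 0.1148 yaw 1.905 F [ 1.  -0.1 -5.8] T [ 0.16 -0.69  0.02] 0.3137124806663156
```

Within 1.6 mm of the notch, whose flare draws in from ±12 mm. Make a small correction, then lower the knob.

>>> {"name": "send_rows", "arguments": {"commands": [{"delta_pos": [0.15, 0.06, -0.3], "yaw": 0}, {"delta_pos": [0, 0, -0.5], "yaw": 0}, {"delta_pos": [0, 0, -0.5], "yaw": 0}, {"delta_pos": [0, 0, -0.4], "yaw": 0}, {"delta_pos": [0, 0, 0], "yaw": 0}, {"delta_pos": [0, 0, 0], "yaw": 0}]}}

```text
t: 8.95
tcp_pos: [0.6173, 0.0602, 0.0756]
tool_rot: [0.579, 0.815, -0.006, -0.008]
force: [-1.0, -0.6, -4.2]
finger_gap: 0.317
```

```bash
python3 st.py
```

```text
8.95 [0.6173 0.0602 0.0756] phi 1.916 r 0.1148 yaw 1.905 F [-1.  -0.6 -4.2] T [ 0.08 -0.53 -0.03] 0.31710948352201657
```

>>> {"name": "send_rows", "arguments": {"commands": [{"delta_pos": [0, 0, -0.1], "yaw": 0}, {"delta_pos": [0, 0, 0], "yaw": 0}]}}

```text
t: 9.2
tcp_pos: [0.6173, 0.0602, 0.0749]
tool_rot: [0.579, 0.815, -0.006, -0.008]
force: [0.2, 0.3, -3.9]
finger_gap: 0.311
```

>>> {"name": "send_rows", "arguments": {"commands": [{"delta_pos": [0, 0, 0], "yaw": 0}, {"delta_pos": [0, 0, 0], "yaw": 0}, {"delta_pos": [0, 0, 0], "yaw": 0}, {"delta_pos": [0, 0, 0], "yaw": 0}, {"delta_pos": [0, 0, 0], "yaw": 0}, {"delta_pos": [0, 0, 0], "yaw": 0}], "grip": -1}}

```text
t: 9.95
tcp_pos: [0.6181, 0.0602, 0.077]
tool_rot: [0.579, 0.815, -0.006, -0.007]
force: [0.3, 0.1, -0.2]
finger_gap: 1.002
```

>>> {"name": "send_rows", "arguments": {"commands": [{"delta_pos": [0, 0, 2], "yaw": 0}, {"delta_pos": [0, 0, 2.5], "yaw": 0}, {"delta_pos": [0, 0, 2.5], "yaw": 0}, {"delta_pos": [0, 0, 2.5], "yaw": 0}, {"delta_pos": [-2.5, 0, 2.5], "yaw": 0}, {"delta_pos": [-3, 0, 2], "yaw": 0}, {"delta_pos": [-3, 0, 0], "yaw": 0}, {"delta_pos": [-2, 0, 0], "yaw": 0}, {"delta_pos": [0, 0, 0], "yaw": 0}]}}

```text
t: 11.08
tcp_pos: [0.5093, 0.0601, 0.2207]
tool_rot: [0.579, 0.815, -0.006, -0.007]
force: [0.2, 0.0, -0.2]
finger_gap: 1.001
```

```bash
python3 st.py; python3 - <<'E'
from h import *
ims=[]
for n,(x,y,w,h) in {'scene':(285,95,160,160),'side':(270,185,180,160)}.items():
    im=manip.snapshot(n)
    th=-.188-1.047;ax=np.array([.6562,-.0478])
    k=[*(ax-.115*np.array([np.cos(th),np.sin(th)])),.105]
    j=[*(ax+.072*np.array([np.cos(-.188),np.sin(-.188)])),.072]
    im=cv2.resize(im[y:y+h,x:x+w],None,fx=2.3,fy=2.3,interpolation=2)
    for p in proj(n,[k,j]): cv2.drawMarker(im,tuple(int(v) for v in (p-[x,y])*2.3),(0,255,0),1,10,1)
    ims.append(im)
cv2.imwrite('pics/end.png',np.hstack(ims))
E
```

```text
11.075 [0.5093 0.0601 0.2207] phi 2.508 r 0.1823 yaw 1.906 F [ 0.2  0.  -0.2] T [ 0.01 -0.04  0.03] 1.0014665173002397
```

View pics/end.png

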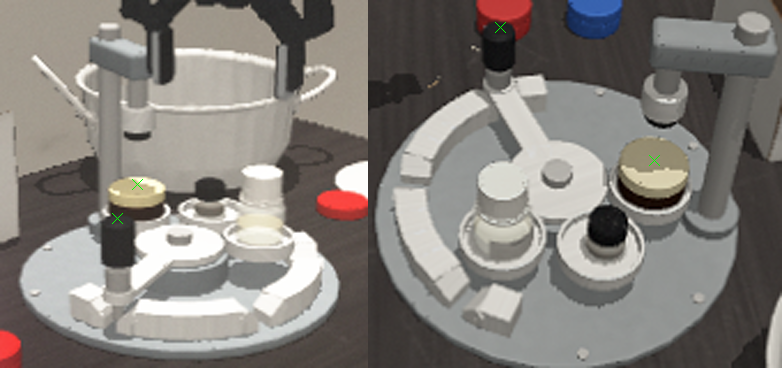

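The jar is under the spindle and upright. Marker and knob top agree. One numeric check of the knob height: dark-blob centroid against prediction, before and after.

```bash
python3 - <<'E'
from h import *
ax=np.array([.6562,-.0478])
for lab,a in(('start',0),('end',-1.047)):
  for n in('scene','side'):
    im=cv2.imread(f'pics/{n}0.png') if a==0 else manip.snapshot(n)
    th=-.188+a;P=[*(ax-.115*np.array([np.cos(th),np.sin(th)])),.0865]
    for dz in (0,.005):
      P[2]=.0865+dz;p=proj(n,P)[0]
      if dz==0:
        m=(im.max(2)<45).astype(np.uint8);L=cv2.connectedComponentsWithStats(m);i=L[1][int(p[1]),int(p[0])]
        print(lab,n,'blob',L[2][i],L[3][i].round(1),'pred',p.round(1),end=' ')
      else: print('+5mm',p.round(1))
E
```

```text
start scene blob [     0      0    640    400 251116] [315.9 198.1] pred [398.2 198.5] +5mm [398.3 196. ]
start side blob [279 227  17  25 340] [287.  239.1] pred [288.1 239. ] +5mm [288. 237.]
end scene blob [     0      0    640    400 244905] [312.4 199. ] pred [336.2 199. ] +5mm [336.2 196.6]
end side blob [316 194  18  22 290] [325.9 204.7] pred [327.7 204.3] +5mm [327.7 202.4]
```

The side view puts the knob at home height, with its centroid within 0.4 px of the prediction (5 mm would be 2 px). Handing in.

```bash
python3 -c "
from station import manip
print(manip.sign_off(), manip.sense()['t'])"
```

```text
the job is handed in; nothing more can be done
the job is handed in; nothing more can be done
```

The brown jar with the cream lid is under the spindle, and I handed the job in at about 11 s. I gripped the plunger knob and pulled it up about 21 mm. I then swung the turret clockwise by 1.047 rad, lowered the plunger into the outer notch, let go and moved clear.

**Last checks:**
- **Jar:** in both views it stands upright in its cup under the spindle, with its lid centre at the predicted pixel.
- **Plunger:** in the side view the knob sits within 0.4 px of its home height (5 mm would show as 2 px) and within 2 px sideways. That confirms home to about 1–2 mm, no finer.
- **Forces:** the tool read about zero after release, and I saw no more than about 6 N at any point.

**Failed:** the same numeric knob check in the scene view did not work, because the knob merged with the dark background. I compared that view by eye only, and it agreed. One move call was also refused for a row without a yaw, and I resent it complete.

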